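Lock the tube block and hold its cover over the screw posts

ROBOT

A 6-joint arm with a two-finger parallel gripper is mounted at the origin on the work surface. World frame = base frame: x ahead of the robot, y to its left, z up, the work surface at z = 0. Lengths are in mm, angles in rad, forces in N, time in s.
With the tool pointing down it reaches from about 275 to 750 mm from the base axis. Payload 10.2 kg.
Tool frame: the origin (TCP) lies between the finger pads; the fingertips stand ctrl.tips_ahead ahead of it and the grasp point (between the pads) lies 8 mm behind it (ctrl.tips_ahead is the distance from the TCP to the fingertips, in mm); z points along the fingers, y is the direction in which the jaws open and shut (so a half turn about z gives the same grasp; the last joint's range is limited). The gripper opens to 85 mm and grips with 20 to 120 N. Pads are 22 mm wide; open, the fingers measure 114 mm over their backs; the gripper's body (76 mm by 85 mm) begins 54 mm behind the grasp point. The pads swing forward as they close: fully open they stand 13 mm farther back than shut.
Start: joints at [-1.446, 0.313, 1.498, -0, 1.331, -0.223], TCP at [178.923, -493.576, 242.294] pointing down, gripper open.
Joint ranges: [-2.94, 2.94], [-0.97, 2.17], [0.19, 2.56], [-1.23, 4.37], [0.02, 3.11], [-2.88, 2.88]. Speed limits (rad/s): [2.39, 2.39, 3.01, 3.14, 3.14, 3.14].

INTERFACE

Orientations are given as a unit quaternion [w, x, y, z].
In Python, from rig import ctrl gives the robot as it stands. The module is installed in compiled form; this text tells all that it offers.
- The arm moves only by the tool move_arm, never from a script. Its argument "motion" is a list of rows, each an object with "offset": the shift along the tool's x, y, z in m, a list of three; "angular": the turn, a rotation vector about the tool's x, y, z in degrees, a list of three; "jaw": the finger opening in m, from 0 to 0.0854. In form: [{"offset": [tx, ty, tz], "angular": [ax, ay, az], "jaw": jaw}, ...]. A call has 1 to 5 rows; each row is the pose to reach, as a shift and turn from the pose commanded when the call began, along the tool's axes at that moment; what a row does not reach only later rows make up. A row lasts 1/8 s, in which the tool goes at most 62.5 mm and 10.7 degrees, less where a joint would pass 70% of its speed; a pose out of reach is approached as far as the arm can. A call with a gripper value outside its range is refused whole. The fingers move at their own pace and stop on an object; "squeeze" is the grip in N (left out, the last holds). Time passes only in rows, so rows that repeat a pose let the fingers close. It gives the time, the measured TCP pose, the force and the opening at its end, in the units of the state.
- ctrl.sense(): the state, without advancing time (a new reading comes with each control period).
- ctrl.capture(name): name is "scene" or "top" or "wrist"; returns a dict with "img" (384x512x3 uint8, red, green, blue), "intrinsics" (3x3 intrinsics, pixels), "rvec" (rotation vector, rad) and "tvec" (3), from world to camera coordinates, as OpenCV has them. Camera axes: x right, y down, z forward; pixel columns grow to the right and rows downward; lengths in mm; the calibration is good to about 2 mm. A picture is of the moment at which its call begins. There is no depth.
- ctrl.finish_job(): hands the job in, once; it reports no verdict.
The state is a dict: "time_s": time; "joints": joint angles; "dq": joint speeds; "tau": joint torques, N m; "eef_pos": TCP position; "ee_rot": TCP orientation; "force": force on the tool from outside, world axes, zero at the start; "wrist_torque": the same for the moment, N m; "grip_width": opening from 0.0 (shut) to 1.0 (fully open).
Only numpy, scipy, OpenCV 4.12 (cv2) and the standard library are available. Lean on these libraries where they do the work, as an engineer would, in place of code of your own. Each camera call takes 0.05 s, during which the arm holds its last target. There are 200 camera calls.

TASK

Close up the heat-block housing: first swing its keeper bar shut across the housing's open mouth until it clicks past its detent, then pick up the cover plate by its handle and hold it level, hovering about 15 mm above the four threaded posts with its holes lined up over theirs, so that a colleague can put in the screws. Finish while still holding the plate there, steady and touching nothing but the gripper (either way round will do), and leave the other things on the bench where they are.

Things in the scene. Friction and masses are not known exactly. Their poses are not given: they have to be found in the camera images.
- housing: Heat-block housing, fixed to the bench. White base x -95..55, y -80..80 mm, 12 mm thick; white walls (top 52 mm) at its +x, +y, -y sides, open mouth to -x; dark block with 12 white tube caps (top 48 mm) inside; four round posts 14 mm across at x +-42, y +-60 mm, threaded hole in each top (62 mm, the highest part). Origin on the bench under the middle of the posts; z up.
- keeper (a joint): Keeper bar angle, rad: 0 = fully shut, along the housing's y across the mouth, against its stop; grows as it opens (about a vertical pivot, away from the mouth, clockwise from above), at most 1.3. Turns easily, stays where left; a spring ball resists from about 0.10 to 0.05 (up to about 5 N at the knob), past that it snaps towards 0 and holds. Shut means below 0.03.
- keeper_hinge (a point): Point on the keeper bar's vertical pivot axis, 30 mm above the bench (middle of the bar's height), at x -80, y +66 mm in the housing's frame. The steel bar is 8 mm thick and 12 mm tall, its top 36 mm above the bench, and at angle 0 points from here to the housing's -y.
- keeper_knob (a point): Centre of the keeper bar's upright black knob near its free end, 136 mm from the pivot axis, 62 mm above the bench: top of the knob. The knob is a vertical cylinder 16 mm across that stands 26 mm above the bar's top. When shut it lies at x -80, y -70 mm in the housing's frame.
- cover: Cover plate, loose, at first flat on the bench: aluminium, 110 (x) by 150 (y) by 5 mm, about 0.2 to 0.37 kg. A hole 12 mm across near each corner, at x +-42, y +-60 mm, like the posts. In its middle a black upright fin handle 14 mm thick (x), 60 mm long (y), from 5 up to 45 mm. Origin at the centre of the underside, z up.
- hole_a (a point): Centre of the cover plate's hole at x +42, y +60 mm of the plate, on its underside.
- thread_a (a point): Centre of the threaded hole in the top of the housing's post at x +42, y +60 mm of the housing, 62 mm above the bench. The hole is about 6 mm across.
- hole_b (a point): Centre of the cover plate's hole at x +42, y -60 mm of the plate, on its underside.
- thread_b (a point): Centre of the threaded hole in the top of the housing's post at x +42, y -60 mm of the housing, 62 mm above the bench. The hole is about 6 mm across.
- hole_c (a point): Centre of the cover plate's hole at x -42, y -60 mm of the plate, on its underside.
- thread_c (a point): Centre of the threaded hole in the top of the housing's post at x -42, y -60 mm of the housing, 62 mm above the bench. The hole is about 6 mm across.
- hole_d (a point): Centre of the cover plate's hole at x -42, y +60 mm of the plate, on its underside.
- thread_d (a point): Centre of the threaded hole in the top of the housing's post at x -42, y +60 mm of the housing, 62 mm above the bench. The hole is about 6 mm across.
- reagent: Bystander, loose: closed white bottle, 64 mm across, 150 mm tall; origin at the centre of its underside. Leave alone.
- tipbox: Bystander, loose: closed pipette-tip box, 85 by 120 by 68 mm; origin at the centre of its underside. Leave alone.
- cup: Bystander, loose: white capped sample jar, 68 mm across, 75 mm tall; origin at the centre of its underside. Leave alone.
- screwdish: Bystander, loose: steel dish with the cover's four screws, 80 mm across, 28 mm tall; origin at the centre of its underside. Leave alone.
Things that resemble listed ones, but are neither listed nor needed, are in the scene too. Leave any blue look-alike of the cover alone.

How it is judged (in metres and radians):
On the way, in this order (a step that is already met when the one before it is completed fails the run):
1. the keeper bar is shut past its detent (value of joint keeper below 0.03 rad), for 0.3 s.
2. the cover plate is lifted off the bench, the keeper bar still shut (height (world z) of cover above 0.03 m and value of joint keeper below 0.03 rad), for 0.2 s.
At the end, for the whole second after the job is handed in: Keeper bar below 0.03 rad; every cover hole within 4 mm horizontally of a threaded hole (either way round), 4 to 30 mm above the post tops, tilt under 0.1 rad; the plate is gripped by the fingers, touches neither housing nor bystanders, and is at rest (under 20 mm/s) (value of joint keeper below 0.03 rad and ((horizontal distance between hole_a and thread_a below 0.004 m and horizontal distance between hole_c and thread_c below 0.004 m and horizontal distance between hole_b and thread_b below 0.004 m and horizontal distance between hole_d and thread_d below 0.004 m) or (horizontal distance between hole_a and thread_c below 0.004 m and horizontal distance between hole_c and thread_a below 0.004 m and horizontal distance between hole_b and thread_d below 0.004 m and horizontal distance between hole_d and thread_b below 0.004 m)) and height (world z) of hole_a between 0.066 and 0.092 m and height (world z) of hole_b between 0.066 and 0.092 m and height (world z) of hole_c between 0.066 and 0.092 m and height (world z) of hole_d between 0.066 and 0.092 m and angle between cover's own z axis and vertical below 0.1 rad and contact force between cover and the fingers above 1 N and contact force between cover and housing below 0.1 N and linear speed of cover below 0.02 m/s and contact force between cover and reagent below 0.1 N and contact force between cover and tipbox below 0.1 N and contact force between cover and cup below 0.1 N and contact force between cover and screwdish below 0.1 N); the arm keeps its last pose, push and grip.
It fails at once if the reagent is pushed away (over 30 mm) or tipped (distance of reagent from where it was at the start of the episode above 0.03 m or angle between reagent's own z axis and vertical above 0.3 rad).
It fails at once if the tipbox is pushed away (over 30 mm) or tipped (distance of tipbox from where it was at the start of the episode above 0.03 m or angle between tipbox's own z axis and vertical above 0.3 rad).
It fails at once if the cup is pushed away (over 30 mm) or tipped (distance of cup from where it was at the start of the episode above 0.03 m or angle between cup's own z axis and vertical above 0.3 rad).
It fails at once if the screwdish is pushed away (over 30 mm) or tipped (distance of screwdish from where it was at the start of the episode above 0.03 m or angle between screwdish's own z axis and vertical above 0.3 rad).
It also fails if it takes over 54 s, if anything falls off the work surface, if the arm or the gripper's body presses on something with over 40 N, if the wrist force passes 120 N, or if a joint passes its speed limit or range.

## Working session

There is one attempt and no reset: what is moved stays moved. The work goes in short steps, Python scripts to look and compute and a tool call to move; the robot and the scene stay as the last step left them, time stands still between calls to the robot, and variables do not carry over. Pictures are saved under pics/ and viewed, about 8 in all and at most 12, crops included, and the job is handed in when it is done.

Besides the shell and the picture viewer there is one more tool, called after "Request:" by a JSON object that holds its "name" and its "arguments". move_arm: Moves the arm, as the interface text tells. Its arguments: {"type":"object","properties":{"motion":{"type":"array","items":{"type":"object","properties":{"offset":{"type":"array","items":{"type":"number"}},"angular":{"type":"array","items":{"type":"number"}},"jaw":{"type":"number"}}}},"squeeze":{"type":"number"}},"required":["motion"]}

```bash
mkdir -p pics; cat > h.py <<'E'
import cv2,numpy as np
from rig import ctrl
def cap(n,f=None):
    c=ctrl.capture(n)
    if f: cv2.imwrite('pics/'+f,c['img'][:,:,::-1]); np.savez('pics/'+f+'.npz',**c)
    return c
def ray(c,uv,z):
    R=cv2.Rodrigues(np.array(c['rvec'],float))[0];t=np.array(c['tvec'],float).ravel()
    d=R.T@np.linalg.inv(np.array(c['intrinsics'],float))@np.array([*uv,1.]);o=-R.T@t
    return o+d*(z-o[2])/d[2]
def proj(c,P):
    return cv2.projectPoints(np.array(P,float).reshape(-1,3),np.array(c['rvec'],float),np.array(c['tvec'],float),np.array(c['intrinsics'],float),None)[0].reshape(-1,2)
E
python3 - <<'E'
from h import *
a=cap('top','top1.png');b=cap('scene','sc1.png')
cv2.imwrite('pics/top1b.png',cv2.resize(a['img'][:,:,::-1],(800,600),interpolation=cv2.INTER_CUBIC))
print(ctrl.sense(),ctrl.tips_ahead)
for c in(a,b):
  R=cv2.Rodrigues(np.array(c['rvec'],float))[0];print(-R.T@np.array(c['tvec']).ravel(),R.round(2).tolist(),c['intrinsics'])
E
```

```text
{'time_s': 0.1, 'joints': array([-1.44641533e+00,  3.13374305e-01,  1.49835992e+00, -6.16246943e-06,
        1.33103295e+00, -2.23402005e-01]), 'dq': array([ 0.00039452, -0.0009015 , -0.00209507, -0.00036532,  0.00013058,
       -0.00048855]), 'tau': array([ 2.83853893e-03, -4.12899148e+01, -2.60138941e+01, -1.99285764e-04,
        3.02004730e-03, -2.81957915e-05]), 'eef_pos': array([ 178.88497509, -493.34373716,  241.8028551 ]), 'ee_rot': array([-5.86692183e-04,  9.84918636e-01,  1.73017155e-01,  2.60748486e-05]), 'force': array([ 0.4959466 , -0.61692236,  0.06376025]), 'wrist_torque': array([ 0.05387309, -0.01276827,  0.02496958]), 'grip_width': 1.0073819208763053} 11.0
[ 469.64714869   39.24646008 1020.00766472] [[-0.02, -1.0, 0.01], [-1.0, 0.02, -0.07], [0.07, -0.01, -1.0]] [[358.60750038   0.         265.17009095]
 [  0.         358.60750038 190.30092986]
 [  0.           0.           1.        ]]
[929.35835852 499.5060158  848.76528172] [[-0.78, 0.63, -0.0], [0.49, 0.6, -0.63], [-0.4, -0.49, -0.77]] [[363.31794292   0.         251.48110417]
 [  0.         363.31794292 187.87157898]
 [  0.           0.           1.        ]]
```

View pics/top1b.png

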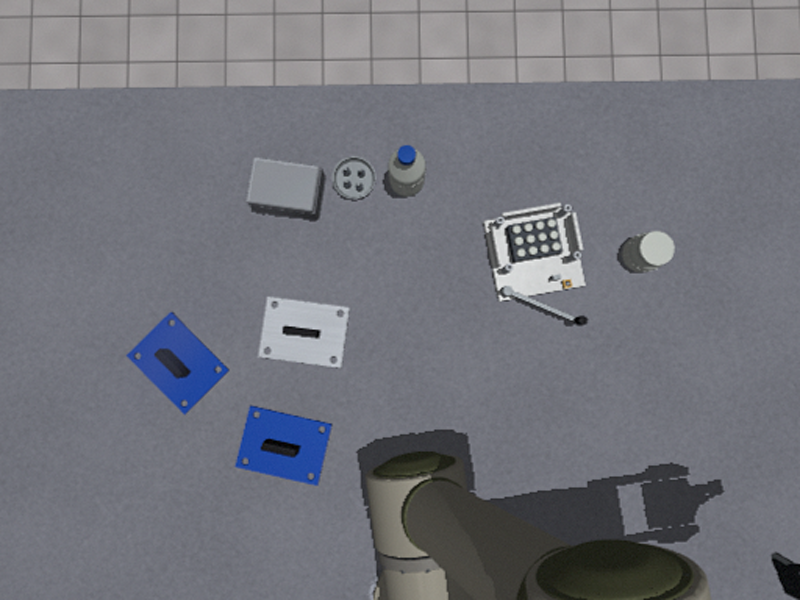

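View pics/sc1.png

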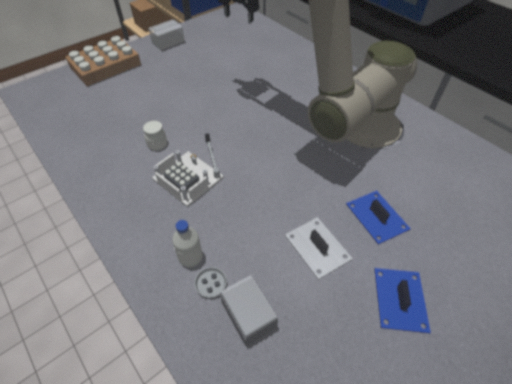

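The top view (800×600) shows two blue plates, at (178,362) and (283,446), and one silver plate at (305,332). The silver one is aluminium with a black fin, so it is the cover. The housing is at (535,250), with the keeper hinge at (507,292) and the knob at (580,320). I'll confirm with one enlarged crop.

```bash
python3 - <<'E'
from h import *
im=cv2.imread('pics/top1.png')
f=lambda x,y:cv2.resize(im[y:y+96,x:x+78],None,fx=5,fy=5,interpolation=cv2.INTER_CUBIC)
cv2.imwrite('pics/crop1.png',np.hstack([f(305,120),f(158,168)]))
E
```

```text
(no output)
```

View pics/crop1.png

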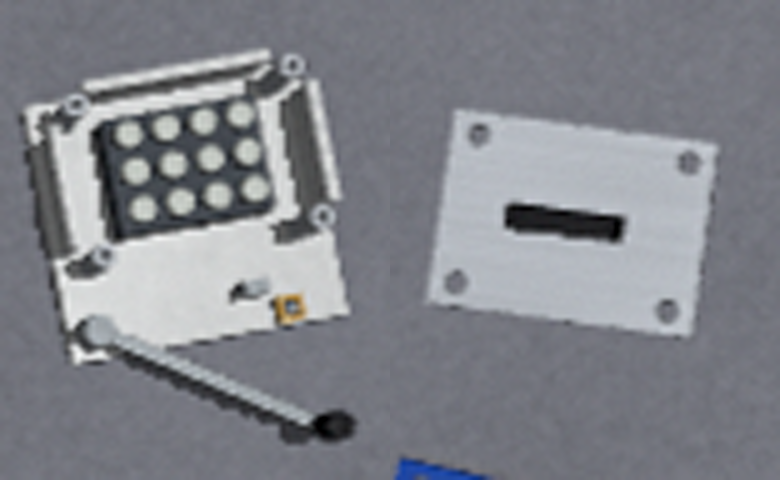

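```bash
cat >> h.py <<'E'
M=np.array([[42,60],[42,-60],[-42,-60],[-42,60]],float)
def fit(W,m=M):
    W=np.array(W)[:,:2];wc=W.mean(0);mc=m.mean(0);a,b=W-wc,m-mc
    th=np.arctan2((b[:,0]*a[:,1]-b[:,1]*a[:,0]).sum(),(a*b).sum())
    R=np.array([[np.cos(th),-np.sin(th)],[np.sin(th),np.cos(th)]]);t=wc-R@mc
    return t,th,R,np.abs(W-(m@R.T+t)).max()
def hx(t,th,p): 
    c,s=np.cos(th),np.sin(th);return np.array([c*p[0]-s*p[1]+t[0],s*p[0]+c*p[1]+t[1]])
E
python3 - <<'E'
from h import *
c=np.load('pics/top1.png.npz')
g=lambda o,uv:(o[0]+uv[0]/5-.4,o[1]+uv[1]/5-.4)
H=[ray(c,g((305,120),u),62) for u in[(77,105),(293,64),(322,214),(103,253)]]
C=[ray(c,g((158,168),(u[0]-390,u[1])),5) for u in[(479,134),(689,161),(668,310),(456,281)]]
t,th,R,e=fit(H);print('H',t,np.degrees(th),e)
for p in((-80,66),(-80,-70)):print(hx(t,th,p))
print('C',fit(C)[0],np.degrees(fit(C)[1]),fit(C)[3])
hg=ray(c,g((305,120),(98,330)),40);kn=ray(c,g((305,120),(335,425)),62);d=kn-hg
print(hg,kn,np.linalg.norm(d[:2]),np.degrees(np.arctan2(d[1],d[0])))
from scipy.spatial.transform import Rotation as Ro
q=ctrl.sense()['ee_rot'];print(Ro.from_quat(np.roll(q,-1)).as_matrix().round(3))
E
```

```text
H [ 640.91620019 -188.04720623] 9.16638400026767 1.3766053578269748
[ 551.42387642 -135.63419271]
[ 573.0889481  -269.89745897]
C [485.78959357 228.77421617] -8.632428985556697 0.3265099755834626
[ 550.7161948  -134.44182602   40.        ] [ 495.59584928 -256.17538209   62.        ] 133.631250708224 -114.36077990563317
[[ 0.94   0.341 -0.   ]
 [ 0.341 -0.94   0.001]
 [ 0.    -0.001 -1.   ]]
```

Request:
{"name": "move_arm", "arguments": {"motion": [{"offset": [0.338, -0.12, 0], "angular": [0, 0, 10.8], "jaw": 0}, {"offset": [0.338, -0.12, 0], "angular": [0, 0, 10.8], "jaw": 0}, {"offset": [0.338, -0.12, 0], "angular": [0, 0, 10.8], "jaw": 0}, {"offset": [0.338, -0.12, 0], "angular": [0, 0, 10.8], "jaw": 0}, {"offset": [0.338, -0.12, 0], "angular": [0, 0, 10.8], "jaw": 0}]}}

```text
time_s: 0.72
eef_pos: [418.1, -296.1, 242.1]
ee_rot: [-0.0, 0.997, 0.079, -0.0]
force: [0.0, -1.8, -0.5]
grip_width: 0.0
```

```bash
cat >> h.py <<'E'
from scipy.spatial.transform import Rotation as Ro
def go(P=None,yaw=None):
    s=ctrl.sense();R=Ro.from_quat(np.roll(s['ee_rot'],-1)).as_matrix();h=np.degrees(np.arctan2(R[1,0],R[0,0]))
    print('t',s['time_s'],'pos',s['eef_pos'].round(1),'heading',h.round(2),'zdir',R[:,2].round(3),'F',s['force'].round(1),'w',round(s['grip_width'],3))
    if P is not None: print('offset mm',(R.T@(np.array(P)-s['eef_pos'])).round(1))
    if yaw is not None: print('turn about tool z deg',round(h-yaw,2))
E
python3 -c "
from h import *
go((456,-265.5,150),9.17)"
```

```text
t 0.725 pos [ 418.1 -296.1  242.1] heading 9.12 zdir [-0.  0. -1.] F [ 0.  -1.8 -0.5] w 0.0
offset mm [ 42.3 -24.2  92.1]
turn about tool z deg -0.05
```

Request:
{"name": "move_arm", "arguments": {"motion": [{"offset": [0.042, -0.024, 0.02], "angular": [0, 0, 0], "jaw": 0}, {"offset": [0.042, -0.024, 0.06], "angular": [0, 0, 0], "jaw": 0}, {"offset": [0.042, -0.024, 0.092], "angular": [0, 0, 0], "jaw": 0}, {"offset": [0.042, -0.024, 0.092], "angular": [0, 0, 0], "jaw": 0}]}}

```text
time_s: 1.23
eef_pos: [453.6, -266.5, 148.5]
ee_rot: [-0.002, 0.997, 0.08, -0.002]
force: [-0.6, -0.6, -0.3]
grip_width: 0.0
```

```bash
python3 -c "
from h import *
go((456,-265.5,53),9.17)
c=cap('wrist','w1.png');a=cap('top')
cv2.imwrite('pics/w1c.png',np.hstack([c['img'][:,:,::-1][::1,::1],cv2.resize(a['img'][110:230,270:400,::-1],(416,384))])[:, :800])
print(proj(c,[(495.6,-256.2,62),(550.7,-134.4,36)]))"
```

```text
t 1.225 pos [ 453.6 -266.5  148.5] heading 9.14 zdir [-0.004  0.003 -1.   ] F [-0.6 -0.6 -0.3] w 0.0
offset mm [ 2.8 -0.3 95.5]
turn about tool z deg -0.03
[[255.80957798 134.81188475]
 [ 85.53145071  16.3832135 ]]
```

View pics/w1c.png

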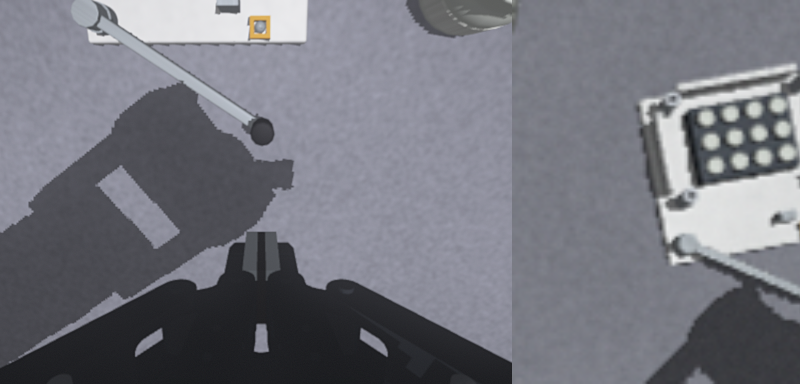

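The wrist view shows the knob top at (262,128), a few pixels from the predicted (256,135). The closed fingers are right behind it at (262,245), and the bar runs up to the hinge at (85,12). I'll descend and push.

Request:
{"name": "move_arm", "arguments": {"motion": [{"offset": [0.0, 0, 0.06], "angular": [0, 0, 0], "jaw": 0}, {"offset": [0, 0, 0.095], "angular": [0, 0, 0], "jaw": 0}, {"offset": [0, 0, 0.095], "angular": [0, 0, 0], "jaw": 0}, {"offset": [0, 0, 0.095], "angular": [0, 0, 0], "jaw": 0}]}}

```text
time_s: 1.82
eef_pos: [455.4, -268.4, 57.6]
ee_rot: [0.001, 0.997, 0.08, 0.001]
force: [-0.2, -0.1, 0.8]
grip_width: -0.005
```

```bash
python3 -c "
from h import *
c=np.load('pics/w1.png.npz');print(ray(c,(262,128),62))
go()
t,th=np.array([640.9,-188.0]),np.radians(9.17)
s=ctrl.sense();R=Ro.from_quat(np.roll(s['ee_rot'],-1)).as_matrix()
for f in (.585,.45,.3,.2,.12,.06,0,-.03):
  p=hx(t,th,(-80-136*np.sin(f)-19,66-136*np.cos(f)));print(f,(R.T@(np.r_[p,53]-s['eef_pos'])).round(1))
"
```

```text
[ 500.50081985 -259.42836794   62.        ]
t 1.825 pos [ 455.4 -268.4   57.6] heading 9.12 zdir [ 0.003 -0.003 -1.   ] F [-0.2 -0.1  0.8] w -0.005
0.585 [21.8 -2.5  4.6]
0.45 [37.7  6.6  4.7]
0.3 [56.7 14.1  4.8]
0.2 [69.9 17.4  4.8]
0.12 [80.6 19.1  4.8]
0.06 [88.7 19.9  4.9]
0 [96.9 20.1  4.9]
-0.03 [101.   20.    4.9]
```

Request:
{"name": "move_arm", "arguments": {"motion": [{"offset": [0.012, -0.002, 0.004], "angular": [0, 0, 0], "jaw": 0}, {"offset": [0.024, 0, 0.004], "angular": [0, 0, 0], "jaw": 0}, {"offset": [0.037, 0.006, 0.004], "angular": [0, 0, 0], "jaw": 0}, {"offset": [0.048, 0.01, 0.004], "angular": [0, 0, 0], "jaw": 0}, {"offset": [0.058, 0.014, 0.004], "angular": [0, 0, 0], "jaw": 0}]}}

```text
time_s: 2.45
eef_pos: [514.9, -272.0, 51.4]
ee_rot: [0.0, 0.997, 0.08, 0.0]
force: [-0.7, -0.2, -0.4]
grip_width: 0.001
```

```bash
python3 -c "
from h import *
go()
cap('wrist','w2.png')
"
```

```text
t 2.45 pos [ 514.9 -272.    51.4] heading 9.14 zdir [ 0. -0. -1.] F [-0.7 -0.2 -0.4] w 0.001
```

View pics/w2.png

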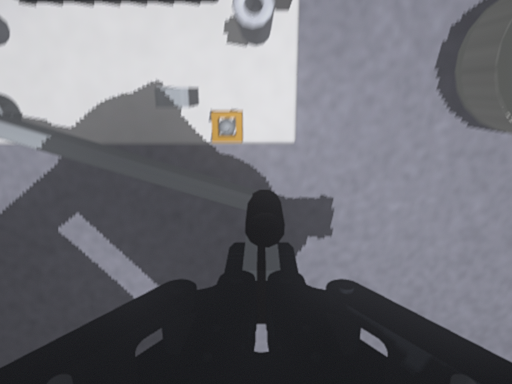

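The knob, at (265,215), is centred against the fingers and the bar is swinging. Continue.

Request:
{"name": "move_arm", "arguments": {"motion": [{"offset": [0.01, 0.003, 0], "angular": [0, 0, 0], "jaw": 0}, {"offset": [0.02, 0.005, 0], "angular": [0, 0, 0], "jaw": 0}, {"offset": [0.028, 0.006, 0], "angular": [0, 0, 0], "jaw": 0}, {"offset": [0.034, 0.006, 0], "angular": [0, 0, 0], "jaw": 0}, {"offset": [0.037, 0.006, 0], "angular": [0, 0, 0], "jaw": 0}]}}

```text
time_s: 3.12
eef_pos: [551.6, -272.4, 51.5]
ee_rot: [0.0, 0.997, 0.079, -0.0]
force: [0.7, -0.3, -0.0]
grip_width: -0.001
```

Request:
{"name": "move_arm", "arguments": {"motion": [{"offset": [0.002, 0, 0], "angular": [0, 0, 0], "jaw": 0}, {"offset": [0.004, 0, 0], "angular": [0, 0, 0], "jaw": 0}, {"offset": [0.005, 0, 0], "angular": [0, 0, 0], "jaw": 0}, {"offset": [0.005, 0, 0], "angular": [0, 0, 0], "jaw": 0}]}}

```text
time_s: 3.62
eef_pos: [555.3, -271.3, 51.1]
ee_rot: [-0.0, 0.997, 0.08, -0.002]
force: [-7.3, -0.1, 2.9]
grip_width: 0.0
```

```bash
python3 -c "
from h import *
go(hx((640.9,-188.0),np.radians(9.17),(-99,-70)).tolist()+[53])
cap('wrist','w3.png')
"
```

```text
t 3.625 pos [ 555.3 -271.3   51.1] heading 9.14 zdir [-0.003  0.001 -1.   ] F [-7.3 -0.1  2.9] w 0.0
offset mm [-1.2  1.4 -1.9]
```

View pics/w3.png

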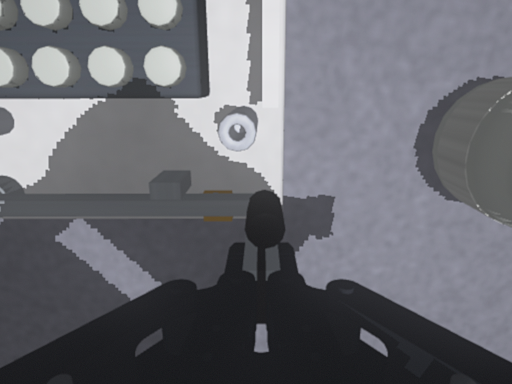

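The bar at (130,207) runs parallel to the base edge, over the detent at (218,205) and against the stop block at (170,183). I'll press a little more to confirm it has reached the stop.

Request:
{"name": "move_arm", "arguments": {"motion": [{"offset": [0.002, 0, 0], "angular": [0, 0, 0], "jaw": 0}, {"offset": [0.003, 0, 0], "angular": [0, 0, 0], "jaw": 0}, {"offset": [0.003, 0, 0], "angular": [0, 0, 0], "jaw": 0}]}}

```text
time_s: 4.05
eef_pos: [555.8, -271.2, 51.0]
ee_rot: [-0.001, 0.997, 0.08, -0.005]
force: [-22.8, -4.0, 9.6]
grip_width: -0.003
```

```bash
python3 -c "
from h import *
go()
"
```

```text
t 4.05 pos [ 555.8 -271.2   51. ] heading 9.15 zdir [-0.009  0.001 -1.   ] F [-22.8  -4.    9.6] w -0.003
```

Request:
{"name": "move_arm", "arguments": {"motion": [{"offset": [-0.025, 0, 0], "angular": [0, 0, 0], "jaw": 0}, {"offset": [-0.045, 0, 0], "angular": [0, 0, 0], "jaw": 0}, {"offset": [-0.045, 0, -0.05], "angular": [0, 0, 0], "jaw": 0.03}, {"offset": [-0.045, 0, -0.11], "angular": [0, 0, 0], "jaw": 0.06}, {"offset": [-0.045, 0, -0.17], "angular": [0, 0, 0], "jaw": 0.06}]}}

```text
time_s: 4.68
eef_pos: [514.8, -277.6, 223.2]
ee_rot: [-0.0, 0.997, 0.08, 0.0]
force: [0.6, -0.7, -0.1]
grip_width: 0.635
```

```bash
python3 -c "
from h import *
go((525,-195,280))
c=cap('wrist')
print(ray(c,(256,192),62))
H=[[*hx((640.9,-188.0),np.radians(9.17),m),62] for m in M];print(proj(c,H))
R=cv2.Rodrigues(np.array(c['rvec']))[0];print(-R.T@np.array(c['tvec']).ravel(),R.round(2).tolist(),c['intrinsics'][0][0])
"
```

```text
t 4.675 pos [ 514.8 -277.6  223.2] heading 9.13 zdir [ 0.  0. -1.] F [ 0.6 -0.7 -0.1] w 0.635
offset mm [ 23.2 -80.  -56.8]
[ 496.5209716  -276.13903043   62.        ]
[[ 86.90797326 -64.69679995]
 [249.17322109 -64.93447852]
 [250.30480329  56.47093686]
 [101.95782408  56.66310529]]
[ 585.49373506 -266.42044502  355.34298986] [[0.16, -0.99, -0.0], [-0.95, -0.15, 0.28], [-0.28, -0.04, -0.96]] 339.43962139154365
```

Request:
{"name": "move_arm", "arguments": {"motion": [{"offset": [0.03, -0.03, -0.02], "angular": [0, 0, 0], "jaw": 0.06}, {"offset": [0.06, -0.06, -0.037], "angular": [0, 0, 0], "jaw": 0.06}, {"offset": [0.087, -0.093, -0.037], "angular": [0, 0, 0], "jaw": 0.06}, {"offset": [0.087, -0.093, -0.037], "angular": [0, 0, 0], "jaw": 0.06}, {"offset": [0.087, -0.093, -0.037], "angular": [0, 0, 0], "jaw": 0.06}]}}

```text
time_s: 5.35
eef_pos: [585.8, -172.7, 257.9]
ee_rot: [-0.0, 0.997, 0.08, -0.0]
force: [-0.5, -0.2, -0.3]
grip_width: 0.702
```

Request:
{"name": "move_arm", "arguments": {"motion": [{"offset": [0, 0, 0], "angular": [0, 0, 0], "jaw": 0.06}, {"offset": [0, 0, 0], "angular": [0, 0, 0], "jaw": 0.06}]}}

```text
time_s: 5.6
eef_pos: [585.7, -173.0, 258.3]
ee_rot: [-0.0, 0.997, 0.079, -0.0]
force: [-0.6, -0.7, 0.5]
grip_width: 0.699
```

```bash
python3 -c "
from h import *
go()
c=cap('wrist','w4.png')
cv2.imwrite('pics/w4b.png',cv2.resize(c['img'][:,:,::-1],(800,600),interpolation=cv2.INTER_CUBIC))
H=[[*hx((640.9,-188.0),np.radians(9.17),m),62] for m in M];print(proj(c,H))
"
```

```text
t 5.6 pos [ 585.7 -173.   258.3] heading 9.06 zdir [-0.  0. -1.] F [-0.6 -0.7  0.5] w 0.699
[[220.52029714  63.19847936]
 [352.42810301  62.86374603]
 [346.14087715 154.08970126]
 [223.58897487 154.37706512]]
```

View pics/w4b.png

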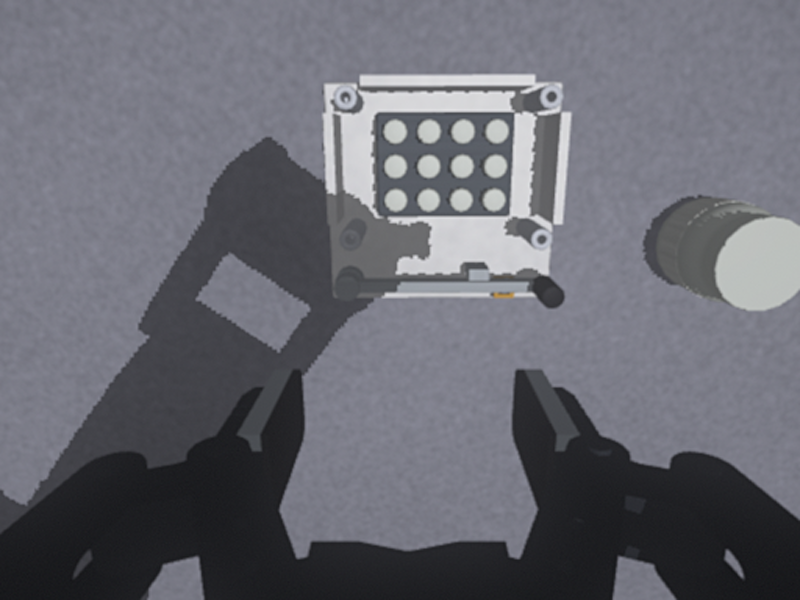

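```bash
python3 -c "
from h import *
c=np.load('pics/w4.png.npz')
H=[ray(c,((u+.5)*.64-.5,(v+.5)*.64-.5),62) for u,v in[(345,98),(551,97),(541,239),(350,239)]]
t,th,R,e=fit(H);print(t,np.degrees(th),e)
k=ray(c,((548+.5)*.64-.5,(291+.5)*.64-.5),62);print('knob',np.array([[np.cos(th),np.sin(th)],[-np.sin(th),np.cos(th)]])@(k[:2]-t))
go((475,165,220),81.4)
"
```

```text
[ 641.96017907 -187.87712335] 9.169871322253787 0.5447404170041636
knob [-75.63842592 -66.59461413]
t 5.65 pos [ 585.8 -173.   258.3] heading 9.07 zdir [-0.  0. -1.] F [ 0.1 -0.5 -0.1] w 0.699
offset mm [ -56.1 -351.2   38.3]
turn about tool z deg -72.33
```

The keeper is shut: the bar is parallel and up against its stop block at (478,270), and the knob at (548,291) sits within a few mm of its shut position. The posts agree with the first estimate to 1 mm. Next, the cover.

Request:
{"name": "move_arm", "arguments": {"motion": [{"offset": [-0.056, -0.351, 0], "angular": [0, 0, -72.3], "jaw": 0.06}, {"offset": [-0.056, -0.351, 0], "angular": [0, 0, -72.3], "jaw": 0.06}, {"offset": [-0.056, -0.351, 0], "angular": [0, 0, -72.3], "jaw": 0.06}, {"offset": [-0.056, -0.351, 0], "angular": [0, 0, -72.3], "jaw": 0.06}, {"offset": [-0.056, -0.351, 0], "angular": [0, 0, -72.3], "jaw": 0.06}]}}

```text
time_s: 6.28
eef_pos: [487.6, 126.0, 258.6]
ee_rot: [0.0, 0.852, 0.524, 0.0]
force: [0.6, 0.8, 1.0]
grip_width: 0.7
```

```bash
python3 -c "
from h import *
go((475,165,220),81.4)"
```

```text
t 6.275 pos [487.6 126.  258.6] heading 63.15 zdir [ 0.001  0.    -1.   ] F [0.6 0.8 1. ] w 0.7
offset mm [ 29.1 -28.9  38.5]
turn about tool z deg -18.25
```

Request:
{"name": "move_arm", "arguments": {"motion": [{"offset": [0.029, -0.029, 0.038], "angular": [0, 0, -18.2], "jaw": 0.06}, {"offset": [0.029, -0.029, 0.038], "angular": [0, 0, -18.2], "jaw": 0.06}, {"offset": [0.029, -0.029, 0.038], "angular": [0, 0, -18.2], "jaw": 0.06}, {"offset": [0.029, -0.029, 0.038], "angular": [0, 0, -18.2], "jaw": 0.06}]}}

```text
time_s: 6.78
eef_pos: [476.3, 163.1, 220.7]
ee_rot: [0.0, 0.761, 0.648, 0.0]
force: [-0.2, 0.1, 0.2]
grip_width: 0.704
```

```bash
python3 -c "
from h import *
go()
c=cap('wrist','w5.png')
cv2.imwrite('pics/w5b.png',cv2.resize(c['img'][:,:,::-1],(800,600),interpolation=cv2.INTER_CUBIC))
"
```

```text
t 6.775 pos [476.3 163.1 220.7] heading 80.84 zdir [ 0.001  0.    -1.   ] F [-0.2  0.1  0.2] w 0.704
```

View pics/w5b.png

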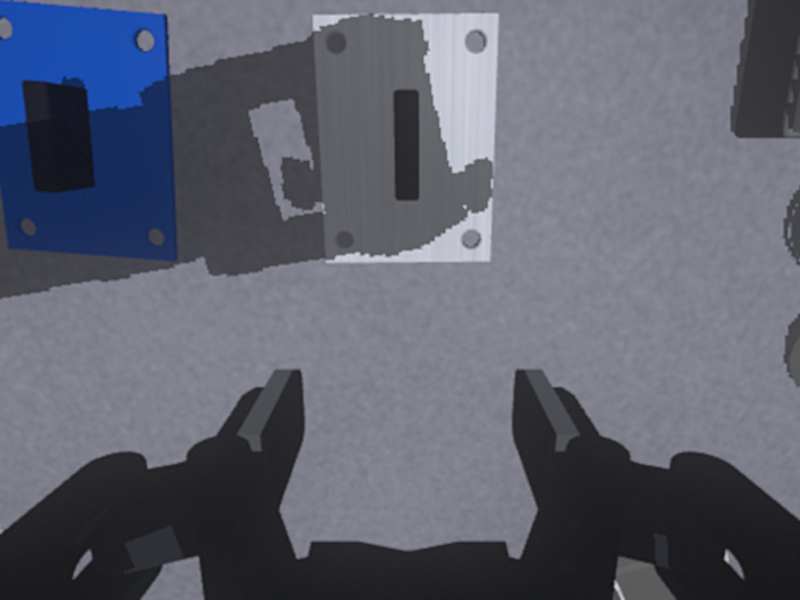

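The silver plate is in front of the hand, with its holes at (476,41), (471,239), (345,239) and (336,42), the fin at (406,145), and the blue plate well to the left.

```bash
python3 -c "
from h import *
c=np.load('pics/w5.png.npz')
H=[ray(c,((u+.5)*.64-.5,(v+.5)*.64-.5),5) for u,v in[(476,41),(471,239),(345,239),(336,42)]]
t,th,R,e=fit(H);print(t,np.degrees(th),e)
go((*t,90),90+np.degrees(th))
"
```

```text
[487.04401041 229.8955713 ] -8.732635632583241 0.43137893703794816
t 6.825 pos [476.3 163.1 220.7] heading 80.87 zdir [ 0.001  0.    -1.   ] F [-0.5  0.2 -0.5] w 0.697
offset mm [ 67.7  -0.  130.7]
turn about tool z deg -0.4
```

Request:
{"name": "move_arm", "arguments": {"motion": [{"offset": [0.035, 0, 0.02], "angular": [0, 0, -0.4], "jaw": 0.05}, {"offset": [0.068, 0, 0.06], "angular": [0, 0, -0.4], "jaw": 0.05}, {"offset": [0.068, 0, 0.11], "angular": [0, 0, -0.4], "jaw": 0.05}, {"offset": [0.068, 0, 0.13], "angular": [0, 0, -0.4], "jaw": 0.05}, {"offset": [0.068, 0, 0.13], "angular": [0, 0, -0.4], "jaw": 0.05}]}}

```text
time_s: 7.45
eef_pos: [486.2, 230.3, 89.4]
ee_rot: [-0.001, 0.758, 0.652, -0.001]
force: [0.5, -0.2, 0.7]
grip_width: 0.585
```

```bash
python3 -c "
from h import *
go((487,229.9,22),81.3)"
```

```text
t 7.45 pos [486.2 230.3  89.4] heading 81.34 zdir [-0.002 -0.001 -1.   ] F [ 0.5 -0.2  0.7] w 0.585
offset mm [-0.2  1.  67.4]
turn about tool z deg 0.04
```

Request:
{"name": "move_arm", "arguments": {"motion": [{"offset": [0, 0.001, 0.03], "angular": [0, 0, 0], "jaw": 0.05}, {"offset": [0, 0.001, 0.055], "angular": [0, 0, 0], "jaw": 0.05}, {"offset": [0, 0.001, 0.067], "angular": [0, 0, 0], "jaw": 0.05}, {"offset": [0, 0.001, 0.067], "angular": [0, 0, 0], "jaw": 0.05}, {"offset": [0, 0.001, 0.067], "angular": [0, 0, 0], "jaw": 0.05}]}}

```text
time_s: 8.07
eef_pos: [488.2, 230.7, 24.5]
ee_rot: [0.0, 0.758, 0.652, 0.001]
force: [-0.2, 0.3, 0.8]
grip_width: 0.585
```

Request:
{"name": "move_arm", "arguments": {"motion": [{"offset": [0, 0, 0], "angular": [0, 0, 0], "jaw": 0.0}, {"offset": [0, 0, 0], "angular": [0, 0, 0], "jaw": 0.0}, {"offset": [0, 0, 0], "angular": [0, 0, 0], "jaw": 0.0}, {"offset": [0, 0, 0], "angular": [0, 0, 0], "jaw": 0.0}, {"offset": [0, 0, 0], "angular": [0, 0, 0], "jaw": 0.0}], "squeeze": 80}}

```text
time_s: 8.7
eef_pos: [487.7, 230.7, 23.9]
ee_rot: [0.0, 0.758, 0.652, 0.0]
force: [-0.6, -0.0, 7.2]
grip_width: 0.145
```

```bash
python3 -c "
from h import *
go()"
```

```text
t 8.7 pos [487.7 230.7  23.9] heading 81.44 zdir [ 0.001  0.    -1.   ] F [-0.6 -0.   7.2] w 0.145
```

Request:
{"name": "move_arm", "arguments": {"motion": [{"offset": [0, 0, -0.01], "angular": [0, 0, 0], "jaw": 0.0}, {"offset": [0, 0, -0.03], "angular": [0, 0, 0], "jaw": 0.0}, {"offset": [0, 0, -0.06], "angular": [0, 0, 0], "jaw": 0.0}, {"offset": [0, 0, -0.1], "angular": [0, 0, 0], "jaw": 0.0}, {"offset": [0, 0, -0.13], "angular": [0, 0, 0], "jaw": 0.0}]}}

```text
time_s: 9.32
eef_pos: [487.4, 230.6, 155.1]
ee_rot: [0.0, 0.758, 0.652, 0.0]
force: [-0.1, -0.4, -4.2]
grip_width: 0.151
```

Request:
{"name": "move_arm", "arguments": {"motion": [{"offset": [0, 0, -0.01], "angular": [0, 0, 0], "jaw": 0.0}, {"offset": [0, 0, -0.01], "angular": [0, 0, 0], "jaw": 0.0}]}}

```text
time_s: 9.57
eef_pos: [487.3, 230.6, 163.0]
ee_rot: [-0.0, 0.758, 0.652, -0.0]
force: [0.9, -0.4, -3.6]
grip_width: 0.151
```

```bash
python3 -c "
from h import *
go((642,-187.9,170),99.17)
c=cap('wrist','w6.png')
cv2.imwrite('pics/w6b.png',cv2.resize(c['img'][:,:,::-1],(800,600),interpolation=cv2.INTER_CUBIC))
"
```

```text
t 9.575 pos [487.3 230.6 163. ] heading 81.44 zdir [-0. -0. -1.] F [ 0.9 -0.4 -3.6] w 0.151
offset mm [-390.8  215.3   -7.1]
turn about tool z deg -17.73
```

View pics/w6b.png

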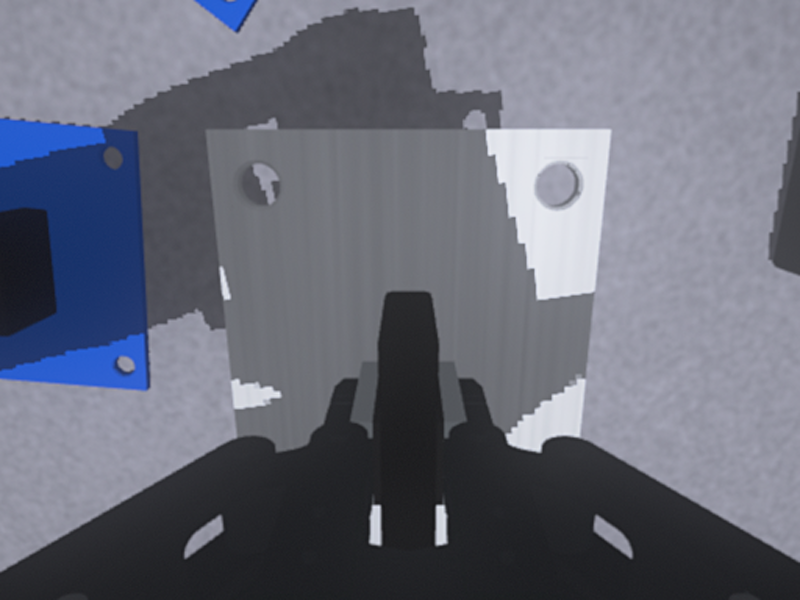

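The plate is held square and level, with holes a at (559,185) and d at (261,185). I'll measure its offset in the hand and check clearance to the bottle.

```bash
python3 -c "
from h import *
c=np.load('pics/w6.png.npz');q=lambda u,v:((u+.5)*.64-.5,(v+.5)*.64-.5)
z=163-23.9+5
a,d=ray(c,q(559,185),z),ray(c,q(261,185),z);print(a,d,np.linalg.norm(a-d))
e1,e2=ray(c,q(208,130),z),ray(c,q(610,129),z);print(np.linalg.norm(e1-e2))
t,th,R,e=fit([a,d],M[[0,3]]);print('cover',t,np.degrees(th),e)
s=ctrl.sense();Rt=Ro.from_quat(np.roll(s['ee_rot'],-1)).as_matrix()
print('in tool',Rt.T@(np.r_[t,z]-s['eef_pos']))
ct=np.load('pics/top1.png.npz');print('reagent',ray(ct,(407*.64,155*.64),150))
go((642,-187.9,200),99.17)
"
```

```text
[538.10307479 282.5865071  144.1       ] [455.70419947 295.02553491 144.1       ] 83.33249106914317
109.25851444759114
cover [487.94744659 229.47823113] -8.584615239725998 0.33001524655503545
in tool [-0.82529856  1.16714856 18.1061075 ]
reagent [759.18222705  36.66945258 150.        ]
t 9.625 pos [486.9 230.5 162.2] heading 81.44 zdir [-0.002 -0.    -1.   ] F [ 1.2  0.4 -4.1] w 0.155
offset mm [-390.7  215.5  -37.9]
turn about tool z deg -17.73
```

Request:
{"name": "move_arm", "arguments": {"motion": [{"offset": [-0.03, 0.017, -0.03], "angular": [0, 0, -3], "jaw": 0.0}, {"offset": [-0.07, 0.039, -0.04], "angular": [0, 0, -6], "jaw": 0.0}, {"offset": [-0.11, 0.061, -0.04], "angular": [0, 0, -9], "jaw": 0.0}, {"offset": [-0.15, 0.083, -0.04], "angular": [0, 0, -12], "jaw": 0.0}, {"offset": [-0.19, 0.105, -0.04], "angular": [0, 0, -14], "jaw": 0.0}]}}

```text
time_s: 10.25
eef_pos: [562.9, 25.7, 201.6]
ee_rot: [-0.001, 0.672, 0.74, -0.001]
force: [0.5, 0.6, -3.1]
grip_width: 0.151
```

```bash
python3 -c "
from h import *
go((642,-187.9,190),99.17)
"
```

```text
t 10.25 pos [562.9  25.7 201.6] heading 95.51 zdir [-0.003  0.001 -1.   ] F [ 0.5  0.6 -3.1] w 0.151
offset mm [-220.3   58.2   11.2]
turn about tool z deg -3.66
```

Request:
{"name": "move_arm", "arguments": {"motion": [{"offset": [-0.045, 0.012, 0], "angular": [0, 0, -1], "jaw": 0.0}, {"offset": [-0.09, 0.024, 0], "angular": [0, 0, -2], "jaw": 0.0}, {"offset": [-0.135, 0.036, 0], "angular": [0, 0, -3], "jaw": 0.0}, {"offset": [-0.18, 0.048, 0], "angular": [0, 0, -3.7], "jaw": 0.0}, {"offset": [-0.21, 0.055, 0], "angular": [0, 0, -3.7], "jaw": 0.0}]}}

```text
time_s: 10.88
eef_pos: [637.6, -178.6, 200.8]
ee_rot: [-0.002, 0.649, 0.761, -0.0]
force: [-0.9, 0.8, -3.4]
grip_width: 0.145
```

Request:
{"name": "move_arm", "arguments": {"motion": [{"offset": [-0.01, 0.003, 0.0], "angular": [0, 0, 0], "jaw": 0.0}, {"offset": [-0.01, 0.003, 0.02], "angular": [0, 0, 0], "jaw": 0.0}, {"offset": [-0.01, 0.003, 0.03], "angular": [0, 0, 0], "jaw": 0.0}, {"offset": [-0.01, 0.003, 0.03], "angular": [0, 0, 0], "jaw": 0.0}]}}

```text
time_s: 11.38
eef_pos: [641.9, -185.3, 172.2]
ee_rot: [-0.001, 0.648, 0.761, -0.0]
force: [-0.6, -0.9, -4.0]
grip_width: 0.151
```

```bash
python3 -c "
from h import *
go((642,-187.9,101),99.17)
c=cap('wrist','w7.png')
cv2.imwrite('pics/w7b.png',cv2.resize(c['img'][:,:,::-1],(800,600),interpolation=cv2.INTER_CUBIC))
"
```

```text
t 11.375 pos [ 641.9 -185.3  172.2] heading 99.18 zdir [-0.002  0.001 -1.   ] F [-0.6 -0.9 -4. ] w 0.151
offset mm [-2.7 -0.2 71.2]
turn about tool z deg 0.01
```

View pics/w7b.png

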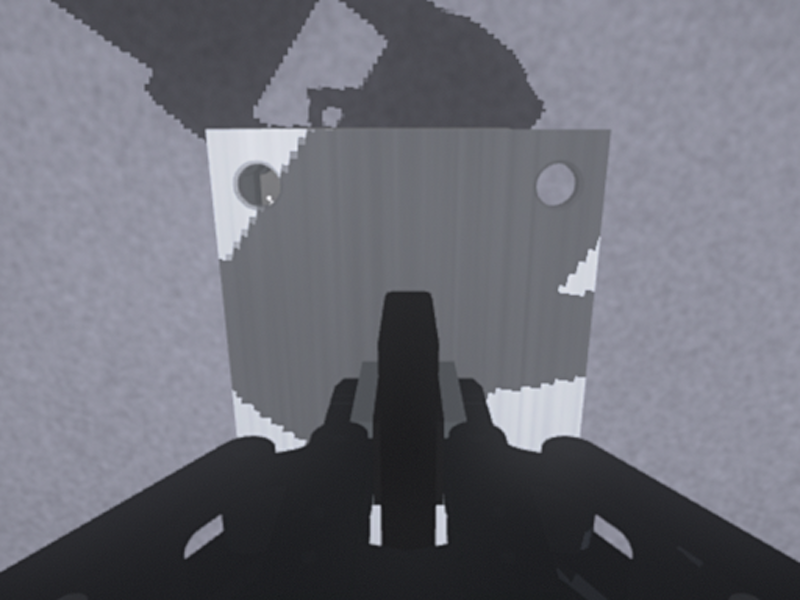

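Request:
{"name": "move_arm", "arguments": {"motion": [{"offset": [-0.002, -0.001, 0.02], "angular": [0, 0, 0], "jaw": 0.0}, {"offset": [-0.002, -0.001, 0.04], "angular": [0, 0, 0], "jaw": 0.0}, {"offset": [-0.002, -0.001, 0.058], "angular": [0, 0, 0], "jaw": 0.0}, {"offset": [-0.002, -0.001, 0.068], "angular": [0, 0, 0], "jaw": 0.0}, {"offset": [-0.002, -0.001, 0.068], "angular": [0, 0, 0], "jaw": 0.0}]}}

```text
time_s: 12.05
eef_pos: [641.5, -188.1, 104.9]
ee_rot: [-0.0, 0.648, 0.761, -0.0]
force: [-0.4, -0.3, -3.1]
grip_width: 0.151
```

Request:
{"name": "move_arm", "arguments": {"motion": [{"offset": [0, 0, 0], "angular": [0, 0, 0], "jaw": 0.0}, {"offset": [0, 0, 0], "angular": [0, 0, 0], "jaw": 0.0}, {"offset": [0, 0, 0], "angular": [0, 0, 0], "jaw": 0.0}]}}

```text
time_s: 12.42
eef_pos: [641.7, -188.3, 105.7]
ee_rot: [0.0, 0.649, 0.761, 0.0]
force: [0.4, -0.2, -4.0]
grip_width: 0.15
```

```bash
python3 -c "
from h import *
go((641,-187.2,102),99.17)
c=cap('wrist','w8.png');t=cap('top','t8.png');s=cap('scene','s8.png')
r=lambda i,w,h:cv2.resize(i[:,:,::-1],(w,h),interpolation=cv2.INTER_CUBIC)
A=r(c['img'][90:150,120:390],800,178)
B=r(t['img'][105:215,295:400],400,419);C=r(s['img'][125:215,140:236],400,375)
C=np.vstack([C,np.zeros((44,400,3),np.uint8)])
cv2.imwrite('pics/w8b.png',np.vstack([A,np.hstack([B,C])]))
go()
"
```

```text
t 12.425 pos [ 641.7 -188.3  105.7] heading 99.14 zdir [ 0.001 -0.    -1.   ] F [ 0.4 -0.2 -4. ] w 0.15
offset mm [ 1.2 -0.5  3.7]
turn about tool z deg -0.03
t 12.575 pos [ 641.6 -188.3  105.4] heading 99.14 zdir [ 0. -0. -1.] F [-0.6 -0.6 -3.9] w 0.152
```

View pics/w8b.png

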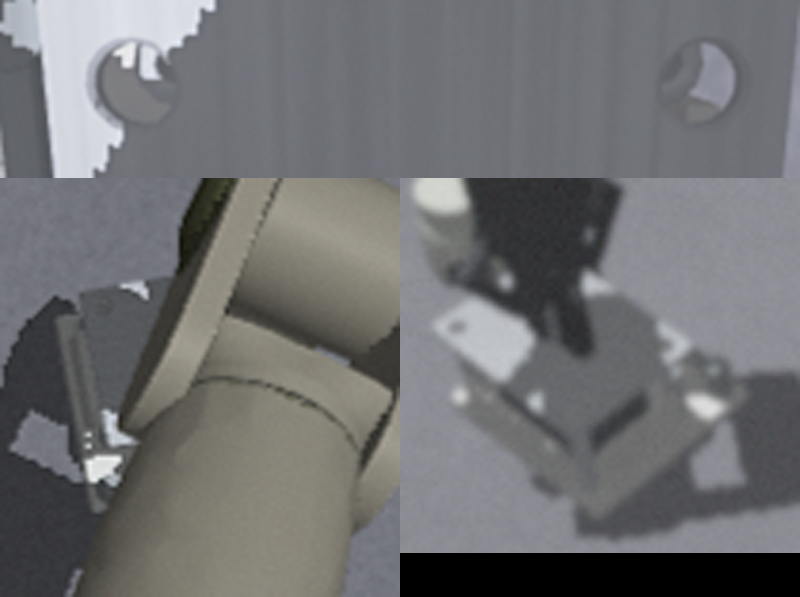

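```bash
python3 -c "
from h import *
c=np.load('pics/w8.png.npz');q=lambda u,v:(120+(u+.5)/2.963-.5,90+(v+.5)/2.963-.5)
for z in(86.6,88.6):
  a,d=ray(c,q(703,82),z),ray(c,q(135,83),z);t,th,R,e=fit([a,d],M[[0,3]]);print(z,'cover',t,np.degrees(th),np.linalg.norm(a-d))
th=np.radians(9.17)
p=proj(c,[[*hx((642,-187.9),th,m),62] for m in M[[0,3]]]);print('threads in strip',(p-[119.5,89.5])*2.963)
p=proj(c,[[*hx((642,-187.9),th,M[0]+7*np.array([np.cos(k),np.sin(k)])),62] for k in np.arange(4)*np.pi/2]);print('post a rim',((p-[119.5,89.5])*2.963).round())
im=cv2.imread('pics/w8.png');r=lambda x:cv2.resize(im[104:132,x:x+36],(396,308),interpolation=cv2.INTER_CUBIC)
cv2.imwrite('pics/w8c.png',np.clip(np.hstack([r(147),r(339)]).astype(float)*1.5,0,255).astype(np.uint8))
"
```

```text
86.6 cover [ 642.28079669 -189.02036613] 9.211137000332814 83.84205749903164
88.6 cover [ 642.25252    -188.86211484] 9.2111370003328 82.73262795412994
threads in strip [[664.92256934  64.10129871]
 [173.00085465  64.60229738]]
post a rim [[706.  64.]
 [668.  22.]
 [624.  64.]
 [662. 106.]]
```

View pics/w8c.png

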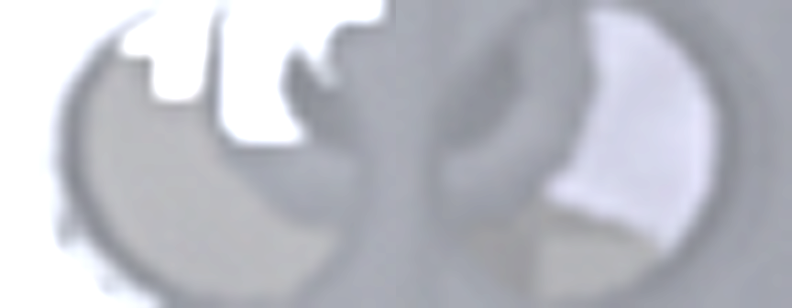

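The wrist view through holes a and d shows both post rims within about 1 mm of prediction. The cover centre is about 1.1 mm too far towards -y, so I'll make a small trim and lower it to the nominal height.

Request:
{"name": "move_arm", "arguments": {"motion": [{"offset": [0.0005, 0, 0.002], "angular": [0, 0, 0], "jaw": 0.0}, {"offset": [0.001, 0, 0.004], "angular": [0, 0, 0], "jaw": 0.0}, {"offset": [0.001, 0, 0.004], "angular": [0, 0, 0], "jaw": 0.0}, {"offset": [0.001, 0, 0.004], "angular": [0, 0, 0], "jaw": 0.0}, {"offset": [0.001, 0, 0.004], "angular": [0, 0, 0], "jaw": 0.0}]}}

```text
time_s: 13.2
eef_pos: [641.4, -187.3, 101.4]
ee_rot: [0.0, 0.649, 0.761, 0.0]
force: [0.5, 0.0, -3.5]
grip_width: 0.15
```

```bash
python3 -c "
from h import *
go((641,-187.2,101),99.17)
c=cap('wrist','w9.png')
cv2.imwrite('pics/w9b.png',cv2.resize(c['img'][90:150,120:390,::-1],(800,178),interpolation=cv2.INTER_CUBIC))
"
```

```text
t 13.2 pos [ 641.4 -187.3  101.4] heading 99.14 zdir [ 0. -0. -1.] F [ 0.5  0.  -3.5] w 0.15
offset mm [ 0.1 -0.4  0.4]
turn about tool z deg -0.03
```

```bash
python3 -c "
from h import *
go();print(np.abs(ctrl.sense()['dq']).max());ctrl.finish_job()"
```

```text
t 13.25 pos [ 641.4 -187.3  101.4] heading 99.14 zdir [ 0. -0. -1.] F [ 1.1 -0.8 -3.6] w 0.148
0.002320208292222554
the job is handed in; nothing more can be done
```

I shut the keeper bar, then lifted the silver cover by its fin and handed the job in at 13.3 s with the plate still held over the posts. No verdict came back.

**Keeper:** The closed fingers pushed the knob until the bar met its stop, where the force rose to 23 N with no further travel. A later picture showed the bar parallel to the base and against the stop block. The measured knob position was about 4–5 mm from its nominal shut position. I put that down to the slanted view of the knob, not to the bar being open.

**Cover position:** The hand is level and the underside is about 77.5 mm up, roughly 15 mm above the posts. By calculation, every hole is within about 1 mm of its thread.
- **How it was checked:** That comes from the last wrist view, where the cover centre was 1.1 mm off, plus a trim that the arm's pose confirmed. Posts a and d, seen through their holes, were within 0.5–1.5 mm of where I predicted.
- **Not checked:** I never saw holes b and c directly. I also couldn't view a picture after the final trim, because the 12-picture limit had been reached.

**Steadiness:** The grip is holding and the arm is at rest. The wrist force is a steady 3.6 N, which matches the plate's weight and suggests it isn't touching the housing. I kept clear of the other things on the bench, including the two blue plates, but didn't re-measure their positions at the end.

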